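Make up two drive kits, with spacers stacked to the mark

ROBOT

A 6-joint arm with a two-finger parallel gripper is mounted at the origin on the work surface. World frame = base frame: x ahead of the robot, y to its left, z up, the work surface at z = 0. Lengths are in m, angles in rad, forces in N, time in s.
With the tool pointing down it reaches from about 0.425 to 0.95 m from the base axis. Payload 14.7 kg.
Tool frame: the origin (TCP) lies midway between the tips of the shut fingers; the grasp point (between the pads) lies bot.pinch_z behind it (bot.pinch_z is the distance from the TCP to the grasp point, in m); z points along the fingers, y is the line along which they close (so a half turn about z gives the same grasp; the last joint's range is limited). The gripper opens to 85 mm and grips with 20 to 120 N. Pads are 22 mm wide; open, the fingers measure 114 mm over their backs; the gripper's body (76 mm by 85 mm) begins 54 mm behind the grasp point. The pads swing forward as they close: fully open they stand 13 mm farther back than shut.
Start: joints at [-1.307, 0.48, 1.596, -0, 1.065, -0.047], TCP at [0.199, -0.619, 0.199] pointing down, gripper open.
Joint ranges: [-2.75, 2.75], [-0.82, 2.05], [0.23, 2.67], [-1.56, 4.7], [0.09, 2.69], [-2.92, 2.92]. Speed limits (rad/s): [1.89, 1.89, 2.39, 3.01, 3.01, 3.01].

INTERFACE

Orientations are given as a 3x3 rotation matrix whose columns are the frame's x, y, z axes.
In Python, from rig import bot, optics gives the robot as it stands. The module is installed in compiled form; this text tells all that it offers.
- The arm moves only by the tool arm_command, never from a script. Its argument "motion" is a list of rows, each a list of 3 entries, a list of its own where there are three numbers: the opening, from 0 (shut) to 1 (fully open), then the shift along the tool's x, y, z in m, then the turn about the tool's z in degrees. A call has 1 to 12 rows; each row shifts and turns the commanded pose from where the row before left it, along the tool's axes as they then stand; what a row does not reach is not made up. A row lasts 1/8 s, in which the tool goes at most 62.5 mm and 10.7 degrees, less where a joint would pass 70% of its speed; a pose out of reach is approached as far as the arm can. A call with a gripper value outside its range is refused whole. The fingers move at their own pace and stop on an object; "squeeze" is the grip in N (left out, the last holds). Time passes only in rows, so rows that do not move let the fingers close. It gives the time, the measured TCP pose, the force, the opening and the grip force at its end, in the units of the state.
- bot.state(): the state, without advancing time (a new reading comes with each control period).
- optics.snapshot(name): name is "side" or "top"; returns a dict with "color" (420x560x3 uint8, blue, green, red), "range_z" (420x560 float32, m along the optical axis (not along the pixel's ray), 0 where there is no reading), "fx", "fy", "cx", "cy" (pixels), "rvec" (rotation vector, rad) and "tvec" (3), from world to camera coordinates, as OpenCV has them. Camera axes: x right, y down, z forward; pixel columns grow to the right and rows downward; lengths in m; the calibration is good to about 2 mm. A picture is of the moment at which its call begins.
- bot.finish_job(): hands the job in; it is judged then, once.
The state is a dict: "clock": time; "joint_positions": joint angles; "joint_vel": joint speeds; "effort": joint torques, N m; "tcp_pos": TCP position; "tool_rot": TCP orientation; "wrist_force": force on the tool from outside, world axes, zero at the start; "ft_torque": the same for the moment, N m; "grip_width": finger opening in m; "grip_force": force on a finger pad.
Only numpy, scipy, OpenCV 4.12 (cv2) and the standard library are available. Lean on these libraries where they do the work, as an engineer would, in place of code of your own. Each camera call takes 0.05 s, during which the arm holds its last target. There are 200 camera calls.

TASK

Make up the two drive kits. Blue kit: into the clear tube standing in the blue tray drop the two spacers whose stack comes exactly level with the black ring mark, the taller one at the bottom, and lay the wheel flat, hub up, in the blue tray's empty compartment. Orange kit: the left-over spacer stands upright in one compartment of the orange tray and the motor lies on its underside (white shaft up) on the floor of the other; leave the pliers and the tape roll where they are.

Things in the scene. Friction and masses are not known exactly. Their poses are not given: they have to be found in the camera images.
- blue_tray: blue kit tray, fixed, 126 mm in x, 242 mm in y, 25 mm high; walls, floor and divider 5 mm thick. A divider as high as the walls makes two compartments, 116 by 113.5 mm, centred at y = -59 and +59 mm. Origin: centre of its underside; inner floor at z = 5 mm. The clear tube stands in the compartment at +y; the one at -y is empty.
- orange_tray: orange kit tray, fixed, 126 mm in x, 242 mm in y, 25 mm high; walls, floor and divider 5 mm thick. A divider as high as the walls makes two compartments, 116 by 113.5 mm, centred at y = -59 and +59 mm. Origin: centre of its underside; inner floor at z = 5 mm. Both compartments are empty.
- tube: upright clear tube fixed in the blue tray, 70 mm high, outside 51 mm, bore 45 mm, flared over the top 6 mm to 58 mm outside, about 52 mm inside. Floor 4 mm thick: the bore's bottom is at z = 4 mm; the black ring mark is at z = 60 mm, 56 mm above the bore's bottom. Origin: centre of its underside, which is on the tray's inner floor; z up
- tall_spacer: white plastic spacer, a plain disc with a black dot on top, 40 mm diameter, 36 mm high, standing upright loose on the bench; origin at the centre of its underside, z up its axis
- middle_spacer: red plastic spacer, a plain disc with a black dot on top, 40 mm diameter, 28 mm high, standing upright loose on the bench; origin at the centre of its underside, z up its axis
- short_spacer: green plastic spacer, a plain disc with a black dot on top, 40 mm diameter, 20 mm high, standing upright loose on the bench; origin at the centre of its underside, z up its axis
- wheel: small black-tyred wheel with a yellow hub, lying flat and loose, 52 mm diameter, 22 mm high; origin at the centre of its underside, z up its axle
- motor: small geared motor, loose, 69 mm long in x (-33 to +36 mm), 22 mm wide in y, 20 mm high: yellow gear box (x = -33 to +7 mm), round steel motor can (20 mm diameter) on its +x end, white shaft (6 mm diameter) standing 7 mm up out of the gear box at x = -24 mm. Origin under the middle, at its underside; z up
- pliers: black-handled pliers lying on the bench, about 150 mm long along x, 14 mm high, origin at the underside near the pivot; not to be disturbed
- tape_roll: silver tape roll lying flat on the bench, 76 mm diameter, 45 mm high, origin at the centre of its underside; not to be disturbed
Not all that is in view belongs to the job. Of the things shaped like the tall_spacer, the white one is meant.

How it is judged:
At the end, for the whole second after the job is handed in: White then green spacer in the tube (heights within 3 mm, within 6 mm of its axis); wheel on the floor of the blue tray's other compartment; red spacer and motor on the floors of separate orange compartments; all level within 0.1 rad, at rest; pliers and tape roll within 15 mm of their start (horizontal distance between each of tall_spacer, short_spacer and tube below 0.006 m and z of tall_spacer in the frame of tube between 0.001 and 0.007 m and angle between each of tall_spacer, short_spacer, wheel's own z axis and vertical below 0.1 rad and z of short_spacer in the frame of tube between 0.037 and 0.043 m and x of wheel in the frame of blue_tray between -0.035 and 0.035 m and y of wheel in the frame of blue_tray between -0.094 and -0.024 m and z of wheel in the frame of blue_tray between 0.002 and 0.009 m and ((x of middle_spacer in the frame of orange_tray between -0.04 and 0.04 m and y of middle_spacer in the frame of orange_tray between 0.019 and 0.099 m and z of middle_spacer in the frame of orange_tray between 0.002 and 0.009 m and angle between each of middle_spacer, motor's own z axis and vertical below 0.1 rad and x of motor in the frame of orange_tray between -0.05 and 0.05 m and y of motor in the frame of orange_tray between -0.109 and -0.009 m and z of motor in the frame of orange_tray between 0.002 and 0.009 m) or (x of middle_spacer in the frame of orange_tray between -0.04 and 0.04 m and y of middle_spacer in the frame of orange_tray between -0.099 and -0.019 m and z of middle_spacer in the frame of orange_tray between 0.002 and 0.009 m and angle between each of middle_spacer, motor's own z axis and vertical below 0.1 rad and x of motor in the frame of orange_tray between -0.05 and 0.05 m and y of motor in the frame of orange_tray between 0.009 and 0.109 m and z of motor in the frame of orange_tray between 0.002 and 0.009 m)) and linear speed of each of tall_spacer, middle_spacer, short_spacer, wheel, motor below 0.02 m/s and angular speed of each of tall_spacer, middle_spacer, short_spacer, wheel, motor below 0.3 rad/s and distance of each of pliers, tape_roll from where it was at the start of the episode below 0.015 m); the robot touches nothing.
It fails at once if the pliers moved more than 15 mm (distance of pliers from where it was at the start of the episode above 0.015 m).
It fails at once if the tape roll moved more than 15 mm (distance of tape_roll from where it was at the start of the episode above 0.015 m).
It also fails if it takes over 104 s, if anything falls off the work surface, if the arm or the gripper's body presses on something with over 40 N, if the wrist force passes 120 N, or if a joint passes its speed limit or range.

## Working session

There is one attempt and no reset: what is moved stays moved. The work goes in short steps, Python scripts to look and compute and a tool call to move; the robot and the scene stay as the last step left them, time stands still between calls to the robot, and variables do not carry over. Pictures are saved under pics/ and viewed, at most 14 in all, crops included, and the job is handed in when it is done.

Besides the shell and the picture viewer there is one more tool, called after ">>>" as name([rows], argument=value, ...), one row to a line, values as JSON. arm_command: Moves the arm, as the interface text tells. Its arguments: {"type":"object","properties":{"motion":{"type":"array"},"squeeze":{"type":"number"}},"required":["motion"]}

```bash
mkdir -p pics; cat > h.py <<'E'
import numpy as np, cv2
from rig import bot, optics
def cam(n):
    s=optics.snapshot(n); R=cv2.Rodrigues(np.array(s["rvec"],float))[0]; t=np.array(s["tvec"],float).reshape(3)
    return s,R,t
def cloud(s,R,t):
    z=s["range_z"]; v,u=np.mgrid[:z.shape[0],:z.shape[1]]
    P=np.stack([(u-s["cx"])/s["fx"]*z,(v-s["cy"])/s["fy"]*z,z],-1)
    W=(P-t)@R; W[z==0]=np.nan; return W
def ray(s,R,t,u,v,h):
    d=np.array([(u-s["cx"])/s["fx"],(v-s["cy"])/s["fy"],1])@R; c=-t@R
    return c+d*(h-c[2])/d[2]
E
python3 - <<'E'
from h import *
for n in("top","side"):
    s,R,t=cam(n); cv2.imwrite(f"pics/{n}0.png",s["color"]); print(n,-t@R,R[2],s["fx"],(s["range_z"]==0).mean())
st=bot.state(); print(st["clock"],st["tcp_pos"],st["tool_rot"],bot.pinch_z,st["grip_width"])
E
```

```text
top [ 0.35889705 -0.01489718  0.9660219 ] [ 0.15466199  0.01993374 -0.98776633] 401.80042755684207 0.00407312925170068
side [0.40703702 0.8209269  0.54185857] [ 0.09432732 -0.8400579  -0.53423317] 418.8293804756525 0.003945578231292517
0.1 [ 0.19869227 -0.61844479  0.198947  ] [[ 9.52095309e-01  3.05801305e-01 -2.90718205e-04]
 [ 3.05801439e-01 -9.52094725e-01  1.05576100e-03]
 [ 4.60618229e-05 -1.09408714e-03 -9.99999400e-01]] 0.0187 0.0853184558064036
```

View pics/top0.png

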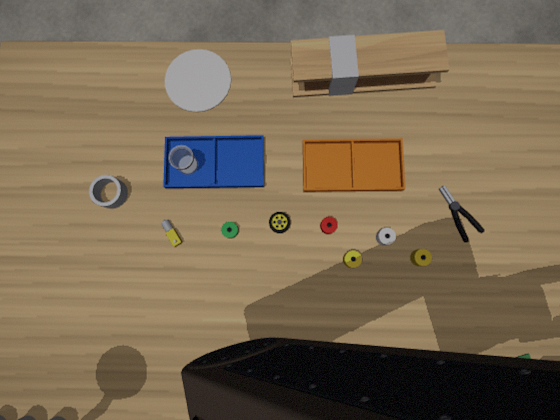

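View pics/side0.png

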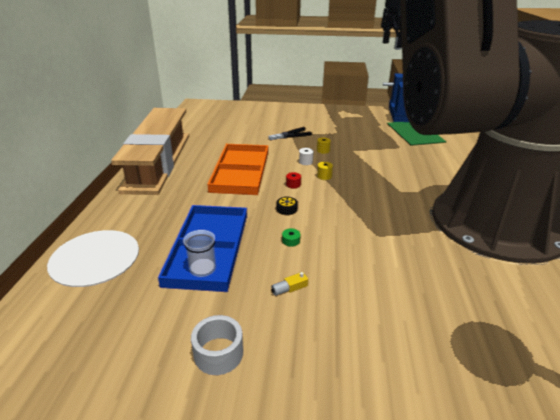

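The top view shows the tube at (183,158), motor (172,233), green (230,229), wheel (279,222), red (329,225), white (387,236), pliers (458,212) and tape (108,191). Yellow decoys are at (353,259) and (423,257). The side view agrees, with the motor shaft up.

```bash
cat > m.py <<'E'
from h import *
def objs(n="top"):
    s,R,t=cam(n); W=cloud(s,R,t); hsv=cv2.cvtColor(s["color"],cv2.COLOR_BGR2HSV); return s,R,t,W,hsv
if __name__=="__main__":
    s,R,t,W,hsv=objs()
    print("bench z",np.nanmedian(W[240:330,20:100,2]))
    for nm,(u,v),h,r in [("green",(230,229),.02,14),("wheel",(279,222),.022,16),("red",(329,225),.028,14),("white",(387,236),.036,14),("ydec",(353,259),.036,14),("motor",(172,233),.02,22)]:
        sub=W[v-r:v+r+1,u-r:u+r+1]; m=(sub[...,2]>h*.7)&(sub[...,2]<h+.012)
        vv,uu=np.nonzero(m); (cu,cv),rad=cv2.minEnclosingCircle(np.stack([uu,vv],1).astype(np.float32))
        p=sub[m]; mt=(np.abs(sub[...,2]-np.median(p[:,2]))<.004); q=sub[mt]; lo,hi=np.percentile(q[:,:2],[2,98],axis=0)
        print(nm,"n",m.sum(),"z",np.round(np.median(p[:,2]),4),"mid",np.round((lo+hi)/2,4),"size",np.round(hi-lo,4),"mean",np.round(q[:,:2].mean(0),4),"rayC",np.round(ray(s,R,t,cu+u-r,cv+v-r,h)[:2],4))
        if nm=="motor":
            H=hsv[v-r:v+r+1,u-r:u+r+1]; yel=m&(H[...,0]>18)&(H[...,0]<38)&(H[...,1]>120)
            pts=p[:,:2]; print("rect",cv2.minAreaRect(pts.astype(np.float32)*1000)); print("yel mean",sub[yel][:,:2].mean(0),"nonyel",sub[m&~yel][:,:2].mean(0)); e=np.linalg.svd(pts-pts.mean(0),full_matrices=False)[2][0]; print("axis",e)
            k=sub[...,2]>.0235; print("shaft",sub[k].mean(0) if k.any() else None)
    for nm,lo,hi,box in [("blue",(105,120,40),(130,255,255),(120,155,195,275)),("orange",(3,150,80),(15,255,255),(130,295,200,412))]:
        m=cv2.inRange(hsv,lo,hi); b=np.zeros_like(m); b[box[0]:box[2],box[1]:box[3]]=m[box[0]:box[2],box[1]:box[3]]
        k=(b>0)&(W[...,2]>.018)&(W[...,2]<.032)
        P=W[k][:,:2].astype(np.float32)*1000; print(nm,k.sum(),cv2.minAreaRect(P))
        c=max(cv2.findContours(b,0,2)[0],key=cv2.contourArea); a=cv2.boxPoints(cv2.minAreaRect(c))
        print(" corners@25",[np.round(ray(s,R,t,*q,.025)[:2]*1000,1) for q in a])
    sub=W[135:185,160:205]; k=(sub[...,2]>.060)&(sub[...,2]<.09); P=sub[k]; print("tube rim",k.sum(),P.mean(0) if k.any() else 0, P.min(0) if k.any() else 0,P.max(0) if k.any() else 0)
    for n,(u,v,r) in {"tape":(108,191,24),"pliers":(460,212,32)}.items():
        sub=W[v-r:v+r,u-r:u+r]; k=sub[...,2]>.006; print(n,np.round(np.nanpercentile(sub[k],[1,50,99],axis=0),3).tolist())
    c=s["color"]; cv2.imwrite("pics/c1.png",cv2.resize(c[130:200,150:275],None,fx=6,fy=6,interpolation=2))
E
python3 m.py
```

```text
bench z -0.0008150366057852006
green n 217 z 0.0198 mid [0.4563 0.1211] size [0.0357 0.0355] mean [0.4558 0.1212] rayC [0.4554 0.1208]
wheel n 368 z 0.0219 mid [0.4751 0.003 ] size [0.0455 0.0452] mean [0.4756 0.003 ] rayC [0.4751 0.0029]
red n 228 z 0.0279 mid [ 0.4698 -0.1134] size [0.0361 0.0372] mean [ 0.4697 -0.1136] rayC [ 0.4697 -0.1134]
white n 238 z 0.0355 mid [ 0.4448 -0.2462] size [0.0356 0.0361] mean [ 0.4451 -0.2459] rayC [ 0.4441 -0.2449]
ydec n 243 z 0.0356 mid [ 0.3913 -0.1677] size [0.0362 0.035 ] mean [ 0.3914 -0.1677] rayC [ 0.3912 -0.1667]
motor n 241 z 0.0189 mid [0.4451 0.2606] size [0.0546 0.0422] mean [0.4446 0.2602] rayC [0.4464 0.2611]
rect ((447.4747619628906, 262.5653991699219), (67.7420883178711, 22.532913208007812), 33.25634002685547)
yel mean [0.43630297 0.25449783] nonyel [0.4595941 0.2701432]
axis [-0.83314042 -0.55306152]
shaft [0.42933302 0.25033829 0.02679373]
blue 860 ((622.7128295898438, 165.810302734375), (127.03382110595703, 241.84149169921875), 1.6463773250579834)
 corners@25 [array([683.7, 289.8]), array([686.4,  46.7]), array([559.2,  43.8]), array([556. , 281.9])]
orange 729 ((618.6121826171875, -172.07806396484375), (127.12187957763672, 241.6840057373047), 1.3599134683609009)
 corners@25 [array([679.8, -49.4]), array([ 685.7, -294.6]), array([ 556.2, -292.2]), array([549.9, -52. ])]
tube rim 227 [0.61878132 0.23422455 0.07138128] [0.58932572 0.20312635 0.06031049] [0.64351645 0.2594106  0.07819898]
tape [[0.505, 0.378, 0.007], [0.541, 0.413, 0.039], [0.577, 0.45, 0.048]]
pliers [[0.439, -0.477, 0.007], [0.5, -0.423, 0.012], [0.567, -0.384, 0.017]]
```

View pics/c1.png

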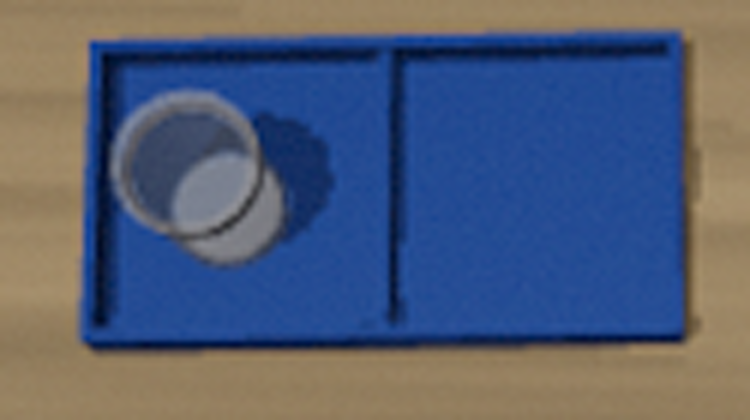

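The crop shows the tube's rim centred near full-image pixel (181.3,157.3), and the blue tray's right compartment is empty. I'll start towards the white spacer and refine the tube position next.

>>> arm_command([
  [1, [0, 0, 0], 8.9],
  [1, [0, 0, 0], 8.9],
  [1, [0.031, -0.0465, 0], 0],
  [1, [0.031, -0.0465, 0], 0],
  [1, [0.031, -0.0465, 0], 0],
  [1, [0.031, -0.0465, 0], 0],
  [1, [0.031, -0.0465, 0], 0],
  [1, [0.031, -0.0465, 0], 0],
  [1, [0.03, -0.0465, 0.03], 0],
  [1, [0.03, -0.0465, 0.03], 0],
  [1, [0, 0, 0], 0],
], squeeze=40)

```text
clock: 1.52
tcp_pos: [0.4445, -0.2437, 0.1379]
tool_rot: [[1.0, 0.004, -0.003], [0.004, -1.0, 0.002], [-0.003, -0.002, -1.0]]
wrist_force: [-0.3, 0.5, 0.5]
grip_width: 0.0854
grip_force: 0.0
```

```bash
cat > st.py <<'E'
from h import *
def show():
    s=bot.state(); R=np.array(s["tool_rot"]); print(round(s["clock"],2),"tcp",np.round(s["tcp_pos"],4),"yaw",round(np.degrees(np.arctan2(R[1,0],R[0,0])),2),"zax",np.round(R[:,2],3),"F",np.round(s["wrist_force"],1),"w",round(s["grip_width"],4),"g",round(s["grip_force"],1))
show()
E
python3 - <<'E'
from m import *; import st
s,R,t,W,hsv=objs()
print("rim ray",ray(s,R,t,181.3,157.3,.075))
sub=W[135:185,160:205]; k=np.abs(sub[...,2]-.075)<.004; P=sub[k].astype(np.float32)
(c,r)=cv2.minEnclosingCircle(P[:,:2]); print("rim circle",c,r,k.sum())
A=np.c_[2*P[:,:2],np.ones(len(P))]; x=np.linalg.lstsq(A,(P[:,:2]**2).sum(1),rcond=None)[0]; print("lsq",x[:2],(x[2]+x[0]**2+x[1]**2)**.5)
s,R,t,W,hsv=objs("side")
sub=W[220:260,175:225]; k=np.abs(sub[...,2]-.075)<.004; P=sub[k].astype(np.float32); print(k.sum(), cv2.minEnclosingCircle(P[:,:2]) if k.any() else 0)
cv2.imwrite("pics/c2.png",cv2.resize(s["color"][215:285,165:245],None,fx=7,fy=7,interpolation=2))
sub=W[140:170,292:322]; k=np.abs(sub[...,2]-.036)<.004; P=sub[k].astype(np.float32); print("white side",k.sum(), cv2.minEnclosingCircle(P[:,:2]) if k.any() else 0)
E
```

```text
1.52 tcp [ 0.4445 -0.2437  0.1379] yaw 0.25 zax [-0.003  0.002 -1.   ] F [-0.3  0.5  0.5] w 0.0854 g 0.0
rim ray [0.61581985 0.23045514 0.075     ]Traceback (most recent call last):
  File "<stdin>", line 5, in <module>
cv2.error: OpenCV(4.12.0) /io/opencv/modules/imgproc/src/shapedescr.cpp:201: error: (-215:Assertion failed) count >= 0 && (depth == CV_32F || depth == CV_32S) in function 'minEnclosingCircle'
```

>>> arm_command([
  [1, [0.0005, 0.002, 0.04], 0],
  [1, [0, 0, 0.04], 0],
  [1, [0, 0, 0.03], 0],
  [1, [0, 0, 0.012], 0],
  [1, [0, 0, 0], 0],
  [0, [0, 0, 0], 0],
  [0, [0, 0, 0], 0],
  [0, [0, 0, 0], 0],
  [0, [0, 0, 0], 0],
  [0, [0, 0, 0], 0],
  [0, [0, 0, 0], 0],
])

```text
clock: 2.95
tcp_pos: [0.4448, -0.2494, 0.0179]
tool_rot: [[1.0, 0.0, -0.0], [0.0, -1.0, 0.0], [-0.0, -0.0, -1.0]]
wrist_force: [-0.4, -0.0, 0.3]
grip_width: -0.0
grip_force: 0.0
```

```bash
cat > tube.py <<'E'
from m import *; import st
for n,(a,b,c,d) in {"top":(135,185,160,205),"side":(220,260,175,225)}.items():
    s,R,t,W,hsv=objs(n); sub=W[a:b,c:d]; k=np.abs(sub[...,2]-.075)<.004; print(n,k.sum())
    if k.sum()>5:
        P=np.ascontiguousarray(sub[k][:,:2].astype(np.float32)); print(cv2.minEnclosingCircle(P))
        A=np.c_[2*P,np.ones(len(P))]; x=np.linalg.lstsq(A,(P**2).sum(1),rcond=None)[0]; print("lsq",x[:2],(x[2]+x[0]**2+x[1]**2)**.5)
cv2.imwrite("pics/c2.png",cv2.resize(s["color"][215:285,165:245],None,fx=7,fy=7,interpolation=2))
E
python3 tube.py
```

```text
2.95 tcp [ 0.4448 -0.2494  0.0179] yaw 0.01 zax [-0.  0. -1.] F [-0.4 -0.   0.3] w -0.0 g 0.0
top 0
side 199
((0.6147471070289612, 0.23093117773532867), 0.028891796246170998)
lsq [0.61418232 0.23134513] 0.026186015428898334
```

View pics/c2.png

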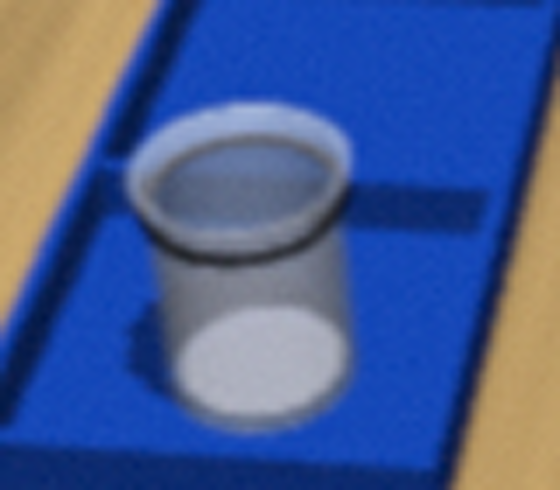

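The tube crop shows the rim clearly, centred at about (0.615,0.231). The fingers shut fully, so the white spacer was missed. I'll look at what happened.

```bash
python3 - <<'E'
from h import *
s,R,t=cam("side"); cv2.imwrite("pics/c3.png",cv2.resize(s["color"][90:200,250:400],None,fx=5,fy=5,interpolation=2))
E
```

```text
(no output)
```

View pics/c3.png

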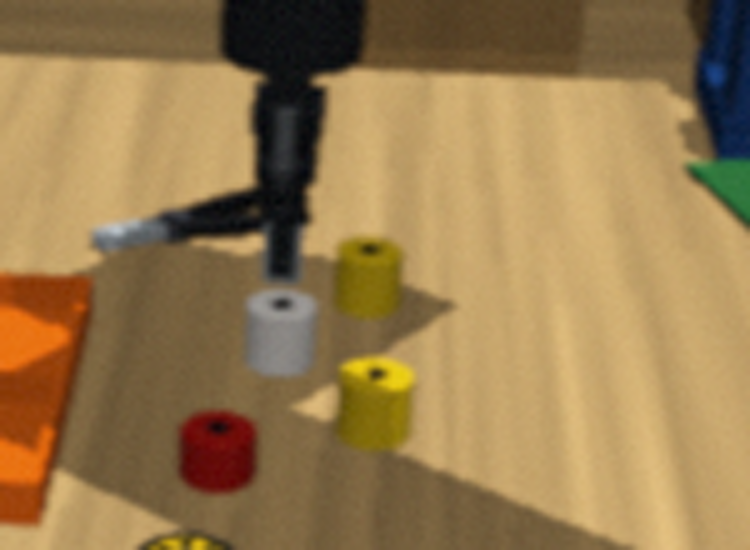

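```bash
cat > sp.py <<'E'
from m import *; import st
# spacer top centre from side view, by mask in depth
def sp(n,u,v,r,h):
    s,R,t,W,hsv=objs(n); sub=W[v-r:v+r,u-r:u+r]; k=np.abs(sub[...,2]-h)<.003; k&=sub[...,2]<h+.003
    P=np.ascontiguousarray(sub[k][:,:2].astype(np.float32)); print(n,k.sum(), cv2.minEnclosingCircle(P), np.ptp(P,axis=0))
E
python3 - <<'E'
from sp import *
sp("side",306,152,9,.036); sp("side",293,178,12,.028)
sp("top",329,225,14,.028)
s,R,t=cam("side"); X=R@np.array([.4448,-.2494,.0179])+t; print("tip px",X[0]/X[2]*s["fx"]+s["cx"],X[1]/X[2]*s["fy"]+s["cy"])
print(s["range_z"][140:150:2,306],X[2], s["range_z"][152:164:3,306])
E
```

```text
3.1 tcp [ 0.4448 -0.2495  0.0179] yaw 0.01 zax [-0.  0. -1.] F [0.6 0.4 0. ] w -0.0001 g 0.0
side 80 ((0.44132739305496216, -0.2471483200788498), 0.02210397459566593) [0.03672934 0.04083474]
side 109 ((0.467887282371521, -0.11402563005685806), 0.02111978270113468) [0.03837395 0.04066487]Traceback (most recent call last):
  File "<stdin>", line 3, in <module>
  File "sp.py", line 5, in sp
    P=np.ascontiguousarray(sub[k][:,:2].astype(np.float32)); print(n,k.sum(), cv2.minEnclosingCircle(P), np.ptp(P,axis=0))
                                                                                                         ~~~~~~^^^^^^^^^^
    return _methods._ptp(a, axis=axis, out=out, **kwargs)
           ~~~~~~~~~~~~~^^^^^^^^^^^^^^^^^^^^^^^^^^^^^^^^^
    umr_maximum(a, axis, None, out, keepdims),
    ~~~~~~~~~~~^^^^^^^^^^^^^^^^^^^^^^^^^^^^^^
ValueError: zero-size array to reduction operation maximum which has no identity
```

```bash
python3 - <<'E'
from h import *
s,R,t=cam("side"); p=bot.state()["tcp_pos"]
for dz in (0,.0187,.03):
    X=R@(np.array(p)+[0,0,dz])+t; print("tip px",X[0]/X[2]*s["fx"]+s["cx"],X[1]/X[2]*s["fy"]+s["cy"],X[2])
W=cloud(s,R,t)
for v in range(128,168,3): print(v,np.round(W[v,306],3),s["color"][v,306], end=" | ")
E
```

```text
tip px 305.2653645926991 156.39827279180642 1.1826763922894392
tip px 305.5352847356737 150.36849469347493 1.172686232079122
tip px 305.7006322608544 146.67477671096248 1.1666493972996257
128 [ 0.445 -0.203  0.122] [24 25 22] | 131 [ 0.445 -0.223  0.105] [18 22 18] | 134 [ 0.445 -0.222  0.098] [11 12 12] | 137 [ 0.445 -0.239  0.082] [22 21 20] | 140 [ 0.444 -0.24   0.072] [20 19 19] | 143 [ 0.444 -0.238  0.064] [20 17 15] | 146 [ 0.444 -0.244  0.053] [80 90 97] | 149 [ 0.444 -0.258  0.037] [107 112 114] | 152 [ 0.443 -0.239  0.036] [135 138 140] | 155 [ 0.442 -0.227  0.033] [131 134 138] | 158 [ 0.442 -0.227  0.024] [129 130 134] | 161 [ 0.441 -0.23   0.014] [126 132 135] | 164 [ 0.441 -0.229  0.004] [124 131 135] | 167 [ 0.44  -0.217  0.002] [ 64 104 128] |
```

>>> arm_command([
  [0.7, [0, -0.003, -0.03], 0],
  [0.7, [0, 0, -0.02], 0],
  [0.7, [0, 0, 0], 0],
  [0.7, [0, 0, 0], 0],
  [0.7, [0, 0, 0], 0],
  [0.7, [0, 0, 0], 0],
])

```text
clock: 4.05
tcp_pos: [0.4445, -0.2463, 0.0673]
tool_rot: [[1.0, 0.0, -0.001], [0.0, -1.0, 0.001], [-0.001, -0.001, -1.0]]
wrist_force: [-0.0, -0.8, -0.0]
grip_width: 0.0599
grip_force: 0.0
```

```bash
python3 - <<'E'
from sp import *
s,R,t=cam("side"); W=cloud(s,R,t); g=cv2.cvtColor(s["color"],cv2.COLOR_BGR2GRAY)
k=(abs(W[...,0]-.445)<.05)&(abs(W[...,1]+.247)<.08)&(W[...,2]>.042)&(W[...,2]<.16)
P=W[k]
for lo in np.arange(.045,.16,.01):
    q=P[(P[:,2]>lo)&(P[:,2]<=lo+.01)]
    if len(q): print(round(lo,3),len(q),np.round(q.min(0),3),np.round(q.max(0),3))
cv2.imwrite("pics/c4.png",cv2.resize(s["color"][70:190,240:390],None,fx=5,fy=5,interpolation=2))
E
```

```text
4.05 tcp [ 0.4445 -0.2463  0.0673] yaw 0.01 zax [-0.001  0.001 -1.   ] F [-0.  -0.8 -0. ] w 0.0599 g 0.0
0.105 20 [ 0.434 -0.214  0.106] [ 0.453 -0.202  0.115]
0.115 28 [ 0.434 -0.213  0.115] [ 0.453 -0.202  0.125]
0.125 40 [ 0.432 -0.281  0.125] [ 0.453 -0.197  0.135]
0.135 38 [ 0.432 -0.279  0.135] [ 0.454 -0.201  0.144]
0.145 16 [ 0.43  -0.21   0.145] [ 0.455 -0.184  0.155]
0.155 18 [ 0.43  -0.191  0.155] [ 0.455 -0.183  0.16 ]
```

View pics/c4.png

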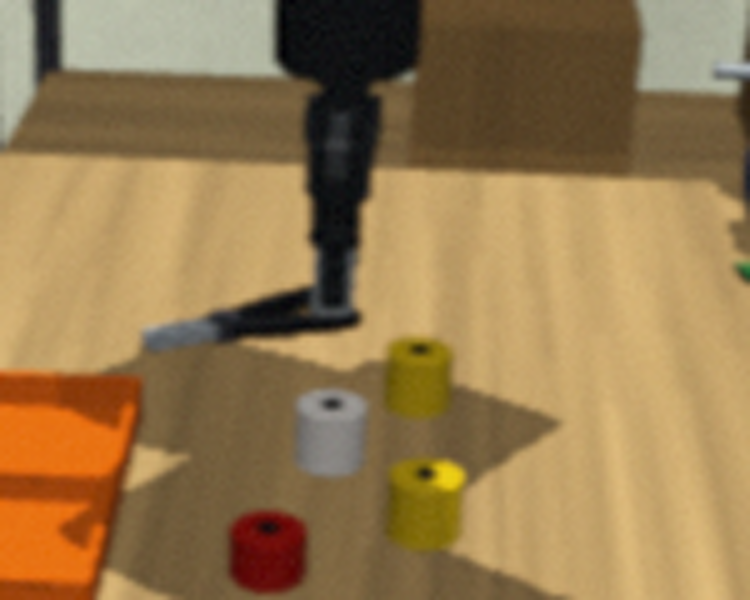

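The crop shows the fingertips over the white spacer, at z≈0.105 against a reported TCP of 0.067. With the fingers shut, the tips were at about 0.049 against a reported 0.018. The real tips therefore sit about 30 mm higher than reported, and x and y agree. I'll allow for that and grip again.

>>> arm_command([
  [0.75, [0, 0, 0.03], 0],
  [0.75, [0, 0, 0.03], 0],
  [0.75, [0, 0, 0.021], 0],
  [0.75, [0, 0, 0], 0],
  [0, [0, 0, 0], 0],
  [0, [0, 0, 0], 0],
  [0, [0, 0, 0], 0],
  [0, [0, 0, 0], 0],
])

```text
clock: 5.1
tcp_pos: [0.4454, -0.2468, -0.0121]
tool_rot: [[1.0, 0.0, 0.001], [0.0, -1.0, -0.001], [0.001, 0.001, -1.0]]
wrist_force: [-0.9, 1.0, 9.2]
grip_width: 0.0377
grip_force: 40.9
```

>>> arm_command([
  [0, [0, 0, -0.02], 0],
  [0, [0, 0, -0.045], 0],
  [0, [0, 0, -0.045], 0],
  [0, [0, 0, 0], 0],
])

```text
clock: 5.6
tcp_pos: [0.4469, -0.2478, 0.1006]
tool_rot: [[1.0, 0.0, 0.006], [0.0, -1.0, -0.004], [0.006, 0.004, -1.0]]
wrist_force: [0.8, 0.4, -0.6]
grip_width: 0.0383
grip_force: 40.5
```

```bash
cat > low.py <<'E'
from h import *
def low(cx,cy,z0,z1,r=.05,n="side"):
    s,R,t=cam(n); W=cloud(s,R,t); k=(abs(W[...,0]-cx)<r)&(abs(W[...,1]-cy)<.08)&(W[...,2]>z0)&(W[...,2]<z1); P=W[k]; C=s["color"][k]
    for lo in np.arange(z0,z1,.008):
        j=(P[:,2]>lo)&(P[:,2]<=lo+.008)
        if j.any(): print(round(lo,3),j.sum(),np.round(P[j].min(0),3),np.round(P[j].max(0),3),np.median(C[j],0))
E
python3 - <<'E'
import st; from low import *
low(.445,-.247,.08,.2)
E
```

```text
5.6 tcp [ 0.4469 -0.2478  0.1006] yaw 0.01 zax [ 0.006 -0.004 -1.   ] F [ 0.8  0.4 -0.6] w 0.0383 g 40.5
0.112 25 [ 0.425 -0.247  0.114] [ 0.463 -0.229  0.12 ] [120. 129. 133.]
0.12 48 [ 0.425 -0.248  0.12 ] [ 0.463 -0.224  0.128] [119.5 125.  129.5]
0.128 33 [ 0.426 -0.246  0.129] [ 0.463 -0.225  0.136] [114. 120. 125.]
0.136 37 [ 0.426 -0.247  0.136] [ 0.464 -0.218  0.144] [ 99. 101.  99.]
0.144 52 [ 0.426 -0.265  0.144] [ 0.462 -0.213  0.152] [110.  119.  122.5]
0.152 25 [ 0.434 -0.228  0.152] [ 0.455 -0.213  0.16 ] [36. 38. 34.]
0.16 29 [ 0.435 -0.229  0.16 ] [ 0.455 -0.214  0.168] [35. 34. 32.]
0.168 29 [ 0.435 -0.276  0.169] [ 0.455 -0.214  0.175] [23. 23. 23.]
0.176 11 [ 0.432 -0.272  0.18 ] [ 0.457 -0.197  0.184] [24. 23. 20.]
0.184 41 [ 0.432 -0.229  0.185] [ 0.457 -0.194  0.192] [23. 22. 19.]
0.192 15 [ 0.431 -0.225  0.193] [ 0.462 -0.192  0.2  ] [29. 41. 52.]
```

>>> arm_command([
  [0, [0.019, -0.053, 0], 0],
  [0, [0.019, -0.053, 0], 0],
  [0, [0.019, -0.053, 0], 0],
  [0, [0.019, -0.053, 0], 0],
  [0, [0.019, -0.053, 0], 0],
  [0, [0.019, -0.053, 0], 0],
  [0, [0.019, -0.053, 0], 0],
  [0, [0.019, -0.053, 0], 0],
  [0, [0.019, -0.053, 0], 0],
  [0, [0, 0, 0], 0],
  [0, [0, 0, 0], 0],
])

```text
clock: 7.02
tcp_pos: [0.6146, 0.2302, 0.0956]
tool_rot: [[1.0, 0.001, -0.002], [0.001, -1.0, -0.001], [-0.002, 0.001, -1.0]]
wrist_force: [-0.3, 0.7, -0.7]
grip_width: 0.038
grip_force: 40.6
```

```bash
python3 - <<'E'
import st; from low import *
low(.615,.231,.06,.16,r=.06)
s,R,t=cam("side"); cv2.imwrite("pics/c5.png",cv2.resize(s["color"][120:290,130:290],None,fx=3.5,fy=3.5,interpolation=2))
E
```

```text
7.03 tcp [0.6146 0.2302 0.0956] yaw 0.05 zax [-0.002 -0.001 -1.   ] F [-0.3  0.7 -0.7] w 0.038 g 40.6
0.06 191 [0.587 0.205 0.06 ] [0.638 0.258 0.068] [119.  99.  89.]
0.068 240 [0.588 0.202 0.068] [0.642 0.259 0.076] [161.  138.5 130. ]
0.076 26 [0.586 0.205 0.076] [0.64  0.26  0.078] [164.5 145.  135.5]
0.108 68 [0.593 0.227 0.108] [0.629 0.25  0.116] [149.  144.5 146. ]
0.116 82 [0.592 0.225 0.116] [0.628 0.249 0.124] [144. 146. 150.]
0.124 60 [0.593 0.224 0.124] [0.622 0.255 0.132] [143.  146.5 150. ]
0.132 70 [0.593 0.202 0.132] [0.626 0.261 0.14 ] [130.  134.5 136. ]
0.14 176 [0.593 0.201 0.14 ] [0.624 0.264 0.148] [149.  151.5 155.5]
0.148 84 [0.602 0.204 0.148] [0.626 0.262 0.156] [23.5 22.  21. ]
0.156 52 [0.602 0.202 0.156] [0.625 0.263 0.16 ] [23. 20. 20.]
```

View pics/c5.png

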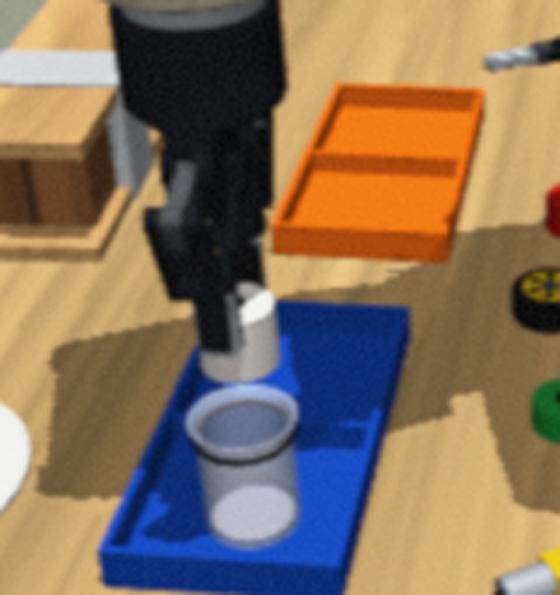

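The spacer is above the tube, and the depth data puts it about 3 mm low in x. I'll shift it and lower.

>>> arm_command([
  [0, [0.003, 0, 0.02], 0],
  [0, [0, 0, 0.01], 0],
  [0, [0, 0, 0.01], 0],
  [0, [0, 0, 0.008], 0],
  [0, [0, 0, 0], 0],
])

```text
clock: 7.75
tcp_pos: [0.6179, 0.2306, 0.0478]
tool_rot: [[1.0, -0.0, -0.002], [-0.0, -1.0, -0.0], [-0.002, 0.0, -1.0]]
wrist_force: [-3.2, 3.3, -2.7]
grip_width: 0.0382
grip_force: 41.3
```

```bash
python3 - <<'E'
import st; from low import *
s,R,t=cam("side"); cv2.imwrite("pics/c6.png",cv2.resize(s["color"][190:290,150:250],None,fx=5,fy=5,interpolation=2))
E
```

```text
7.75 tcp [0.6179 0.2306 0.0478] yaw -0.0 zax [-0.002 -0.    -1.   ] F [-3.2  3.3 -2.7] w 0.0382 g 41.3
```

View pics/c6.png

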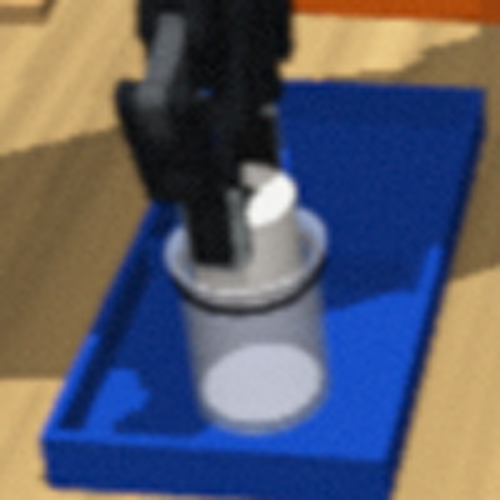

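The spacer's lower end is inside the flare with only light contact, so I'll release it.

>>> arm_command([
  [0, [-0.001, -0.001, 0], 0],
  [0.7, [0, 0, 0], 0],
  [0.7, [0, 0, 0], 0],
  [0.7, [0, 0, 0], 0],
  [0.7, [0, 0, -0.02], 0],
  [0.7, [0, 0, -0.05], 0],
  [0.7, [0, 0, 0], 0],
])

```text
clock: 8.68
tcp_pos: [0.6206, 0.2325, 0.1243]
tool_rot: [[1.0, 0.0, 0.007], [0.0, -1.0, 0.002], [0.007, -0.002, -1.0]]
wrist_force: [-0.0, -0.1, -0.3]
grip_width: 0.06
grip_force: 0.0
```

```bash
python3 - <<'E'
import st; from sp import *
sp("side",201,250,25,.045)
s,R,t=cam("side"); cv2.imwrite("pics/c7.png",cv2.resize(s["color"][210:290,150:250],None,fx=5,fy=5,interpolation=2))
E
```

```text
8.68 tcp [0.6206 0.2325 0.1243] yaw 0.01 zax [ 0.007  0.002 -1.   ] F [-0.  -0.1 -0.3] w 0.06 g 0.0
side 130 ((0.6149707436561584, 0.23216310143470764), 0.026200296357274055) [0.04918575 0.05088423]
```

View pics/c7.png

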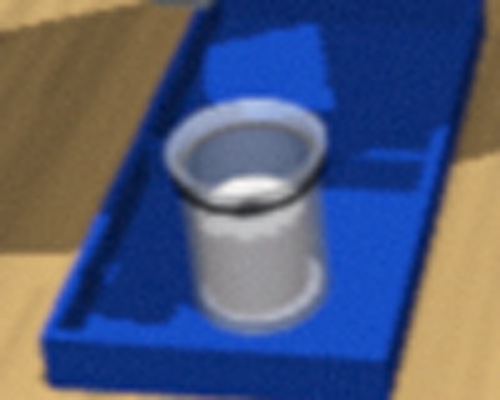

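The white spacer sits flat at the tube's bottom. The green spacer is next.

>>> arm_command([
  [0.75, [-0.04, 0.0275, 0], 0],
  [0.75, [-0.04, 0.0275, 0], 0],
  [0.75, [-0.04, 0.0275, 0], 0],
  [0.75, [-0.04, 0.028, 0.02], 0],
  [0.75, [0, 0, 0.04], 0],
  [0.75, [0, 0, 0], 0],
  [0.75, [0, 0, 0], 0],
])

```text
clock: 9.65
tcp_pos: [0.4584, 0.1213, 0.0595]
tool_rot: [[1.0, 0.0, -0.0], [0.0, -1.0, 0.0], [-0.0, -0.0, -1.0]]
wrist_force: [-0.8, 0.2, 0.4]
grip_width: 0.0642
grip_force: 0.0
```

Descend from 0.0595 to −0.025.

>>> arm_command([
  [0.75, [-0.002, 0, 0.04], 0],
  [0.75, [0, 0, 0.03], 0],
  [0.75, [0, 0, 0.0145], 0],
  [0.75, [0, 0, 0], 0],
  [0, [0, 0, 0], 0],
  [0, [0, 0, 0], 0],
  [0, [0, 0, 0], 0],
  [0, [0, 0, 0], 0],
  [0, [0, 0, -0.02], 0],
  [0, [0, 0, -0.05], 0],
  [0, [0, 0, -0.06], 0],
  [0, [0, 0, 0], 0],
])

```text
clock: 11.15
tcp_pos: [0.4588, 0.1217, 0.1093]
tool_rot: [[1.0, 0.0, 0.008], [0.0, -1.0, 0.002], [0.008, -0.002, -1.0]]
wrist_force: [0.6, -0.6, -0.8]
grip_width: 0.0382
grip_force: 40.9
```

```bash
python3 - <<'E'
import st; from low import *
low(.457,.121,.06,.17)
E
```

```text
11.15 tcp [0.4588 0.1217 0.1093] yaw 0.01 zax [ 0.008  0.002 -1.   ] F [ 0.6 -0.6 -0.8] w 0.0382 g 40.9
0.132 41 [0.437 0.126 0.134] [0.474 0.141 0.14 ] [46. 89. 48.]
0.14 55 [0.436 0.118 0.14 ] [0.474 0.147 0.148] [52. 89. 53.]
0.148 103 [0.436 0.099 0.148] [0.475 0.153 0.156] [ 57. 101.  42.]
0.156 45 [0.447 0.099 0.156] [0.468 0.155 0.164] [38. 35. 34.]
0.164 38 [0.446 0.102 0.164] [0.468 0.154 0.17 ] [50. 47. 41.]
```

>>> arm_command([
  [0, [0.04, -0.0275, 0], 0],
  [0, [0.04, -0.0275, 0], 0],
  [0, [0.04, -0.0275, 0], 0],
  [0, [0.04, -0.0275, 0], 0],
  [0, [0, 0, 0], 0],
  [0, [0, 0, 0.03], 0],
  [0, [0, 0, 0], 0],
  [0, [0, 0, 0], 0],
])

```text
clock: 12.2
tcp_pos: [0.6153, 0.2307, 0.0746]
tool_rot: [[1.0, -0.0, -0.001], [-0.0, -1.0, -0.0], [-0.001, 0.0, -1.0]]
wrist_force: [0.1, -0.4, -0.2]
grip_width: 0.0376
grip_force: 40.9
```

```bash
python3 - <<'E'
import st; from low import *
low(.615,.231,.06,.15,r=.06)
E
```

```text
12.2 tcp [0.6153 0.2307 0.0746] yaw -0.0 zax [-0.001 -0.    -1.   ] F [ 0.1 -0.4 -0.2] w 0.0376 g 40.9
0.06 180 [0.587 0.206 0.06 ] [0.639 0.259 0.068] [120. 102.  92.]
0.068 209 [0.587 0.204 0.068] [0.642 0.259 0.076] [147. 132. 127.]
0.076 16 [0.587 0.213 0.076] [0.642 0.26  0.077] [179.5 146.5 130.5]
0.1 52 [0.593 0.226 0.1  ] [0.622 0.254 0.108] [63.5 99.5 32.5]
0.108 62 [0.593 0.228 0.108] [0.625 0.26  0.116] [45.  95.5 23.5]
0.116 179 [0.593 0.205 0.116] [0.625 0.263 0.124] [ 53. 100.  30.]
0.124 76 [0.603 0.203 0.124] [0.626 0.263 0.132] [24.5 23.  22. ]
0.132 88 [0.603 0.207 0.132] [0.626 0.264 0.14 ] [23. 22. 20.]
0.14 49 [0.603 0.198 0.14 ] [0.62  0.263 0.148] [39. 46. 37.]
0.148 6 [0.603 0.199 0.148] [0.609 0.259 0.15 ] [48. 51. 44.]
```

>>> arm_command([
  [0, [0.002, -0.0005, 0.014], 0],
  [0, [0, 0, 0.01], 0],
  [0, [0, 0, 0.01], 0],
  [0, [0, 0, 0], 0],
  [0, [0, 0, 0], 0],
])

```text
clock: 12.88
tcp_pos: [0.6178, 0.2315, 0.0416]
tool_rot: [[1.0, 0.0, 0.0], [0.0, -1.0, 0.0], [0.0, -0.0, -1.0]]
wrist_force: [-7.7, -2.7, 25.1]
grip_width: 0.038
grip_force: 54.8
```

```bash
python3 - <<'E'
import st; from low import *
s,R,t=cam("side"); cv2.imwrite("pics/c8.png",cv2.resize(s["color"][190:290,150:250],None,fx=5,fy=5,interpolation=2))
E
```

```text
12.88 tcp [0.6178 0.2315 0.0416] yaw 0.01 zax [ 0.  0. -1.] F [-7.7 -2.7 25.1] w 0.038 g 54.8
```

View pics/c8.png

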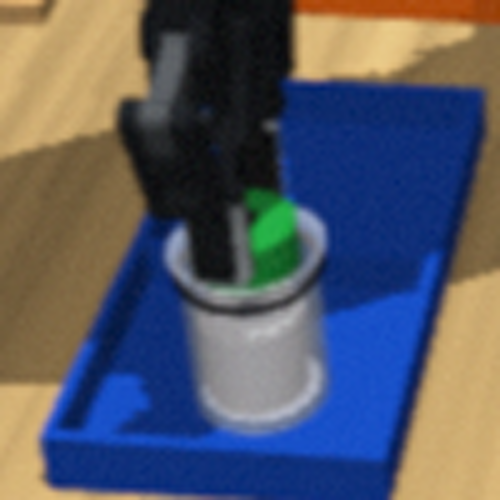

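The green spacer is pressing on the flare at the +x side. I'll back up slightly, centre it and lower again.

>>> arm_command([
  [0, [0, 0, -0.005], 0],
  [0, [-0.0025, 0.0005, 0], 0],
  [0, [0, 0, 0.003], 0],
  [0, [0, 0, 0], 0],
  [0, [0, 0, 0], 0],
])

```text
clock: 13.55
tcp_pos: [0.6153, 0.2311, 0.0421]
tool_rot: [[1.0, 0.0, -0.0], [0.0, -1.0, -0.0], [-0.0, 0.0, -1.0]]
wrist_force: [0.8, 1.6, -1.3]
grip_width: 0.0379
grip_force: 41.0
```

Free of contact now; release.

>>> arm_command([
  [0.6, [0, 0, 0], 0],
  [0.6, [0, 0, 0], 0],
  [0.6, [0, 0, 0], 0],
  [0.6, [0, 0, -0.02], 0],
  [0.75, [0, 0, -0.05], 0],
  [0.75, [0, 0, 0], 0],
])

```text
clock: 14.3
tcp_pos: [0.6181, 0.232, 0.1177]
tool_rot: [[1.0, 0.0, 0.007], [0.0, -1.0, 0.002], [0.007, -0.002, -1.0]]
wrist_force: [-0.5, -0.3, -0.1]
grip_width: 0.0642
grip_force: 0.0
```

```bash
python3 - <<'E'
import st; from h import *
for n in ("side","top"):
    s,R,t=cam(n); W=cloud(s,R,t); hsv=cv2.cvtColor(s["color"],cv2.COLOR_BGR2HSV)
    m=cv2.inRange(hsv,(45,60,30),(85,255,255))>0; m&=(abs(W[...,0]-.615)<.04)&(abs(W[...,1]-.231)<.04)
    v,u=np.nonzero(m); print(n,m.sum())
    if m.any(): print(np.round(np.median(W[m],0),3),u.min(),u.max(),v.min(),v.max())
    if n=="side": cv2.imwrite("pics/c9.png",cv2.resize(s["color"][210:290,150:250],None,fx=5,fy=5,interpolation=2))
E
```

```text
14.3 tcp [0.6181 0.232  0.1177] yaw 0.01 zax [ 0.007  0.002 -1.   ] F [-0.5 -0.3 -0.1] w 0.0642 g 0.0
side 253
[0.613 0.233 0.066] 189 211 237 256
top 213
[0.617 0.232 0.065] 174 190 151 166
```

View pics/c9.png

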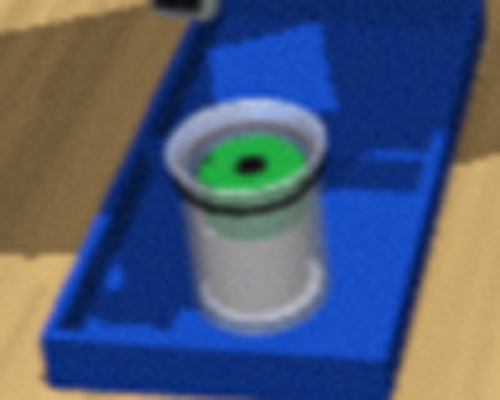

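Green is seated level with the mark (top z≈0.065). The wheel is next.

>>> arm_command([
  [0.88, [-0.028, 0.0456, 0], 0],
  [0.88, [-0.028, 0.0456, 0], 0],
  [0.88, [-0.028, 0.0456, 0], 0],
  [0.88, [-0.028, 0.0456, 0], 0],
  [0.88, [-0.028, 0.0456, 0.03], 0],
  [0.88, [0, 0, 0.04], 0],
  [0.88, [0, 0, 0], 0],
  [0.88, [0, 0, 0], 0],
])

```text
clock: 15.4
tcp_pos: [0.4757, 0.0034, 0.043]
tool_rot: [[1.0, 0.001, -0.0], [0.001, -1.0, 0.0], [-0.0, -0.0, -1.0]]
wrist_force: [0.3, -0.4, 0.1]
grip_width: 0.0755
grip_force: 0.0
```

>>> arm_command([
  [0.88, [0, 0, 0.04], 0],
  [0.88, [0, 0, 0.024], 0],
  [0.88, [0, 0, 0.01], 0],
  [0.88, [0, 0, 0], 0],
  [0, [0, 0, 0], 0],
  [0, [0, 0, 0], 0],
  [0, [0, 0, 0], 0],
  [0, [0, 0, 0], 0],
  [0, [0, 0, -0.02], 0],
  [0, [0, 0, -0.04], 0],
  [0, [0, 0, -0.03], 0],
  [0, [0, 0, 0], 0],
])

```text
clock: 16.9
tcp_pos: [0.4771, 0.0029, 0.061]
tool_rot: [[1.0, 0.0, 0.005], [0.0, -1.0, -0.0], [0.005, 0.0, -1.0]]
wrist_force: [-0.4, 0.0, -1.5]
grip_width: 0.0506
grip_force: 42.3
```

```bash
python3 - <<'E'
import st; from low import *
low(.475,.003,.03,.14)
E
```

```text
16.9 tcp [0.4771 0.0029 0.061 ] yaw 0.01 zax [ 0.005 -0.    -1.   ] F [-0.4  0.  -1.5] w 0.0506 g 42.3
0.086 5 [0.454 0.007 0.093] [0.499 0.024 0.094] [27. 27. 61.]
0.094 54 [0.45  0.009 0.094] [0.498 0.035 0.102] [22.  27.5 42.5]
0.102 71 [0.45  0.008 0.102] [0.499 0.042 0.11 ] [22. 25. 25.]
0.11 128 [ 0.45  -0.023  0.11 ] [0.5   0.043 0.118] [20.  45.  55.5]
0.118 47 [ 0.466 -0.025  0.118] [0.487 0.041 0.126] [27. 28. 28.]
0.126 32 [ 0.466 -0.024  0.126] [0.486 0.042 0.134] [27.  26.5 24.5]
0.134 3 [0.474 0.04  0.134] [0.48  0.043 0.136] [14. 13. 11.]
```

>>> arm_command([
  [0, [0.037, -0.026, 0], 0],
  [0, [0.037, -0.026, 0], 0],
  [0, [0.037, -0.026, 0], 0],
  [0, [0.037, -0.026, 0], 0],
  [0, [0, 0, 0], 0],
  [0, [0, 0, 0.03], 0],
  [0, [0, 0, 0.03], 0],
  [0, [0, 0, 0.01], 0],
  [0, [0, 0, 0], 0],
  [0, [0, 0, 0], 0],
])

```text
clock: 18.2
tcp_pos: [0.6238, 0.107, -0.0107]
tool_rot: [[1.0, 0.0, 0.001], [0.0, -1.0, 0.0], [0.001, -0.0, -1.0]]
wrist_force: [0.1, 0.3, -0.4]
grip_width: 0.0504
grip_force: 42.3
```

>>> arm_command([
  [0, [0, 0, 0.01], 0],
  [0, [0, 0, 0.003], 0],
  [0, [0, 0, 0], 0],
  [0.8, [0, 0, 0], 0],
  [0.8, [0, 0, 0], 0],
  [0.8, [0, 0, 0], 0],
  [0.8, [0, 0, -0.04], 0],
  [0.8, [0, 0, -0.06], 0],
  [0.8, [0, 0, -0.03], 0],
  [0.8, [0, 0, 0], 0],
])

```text
clock: 19.45
tcp_pos: [0.625, 0.1073, 0.1083]
tool_rot: [[1.0, 0.0, 0.005], [0.0, -1.0, 0.001], [0.005, -0.001, -1.0]]
wrist_force: [0.2, 0.9, 0.2]
grip_width: 0.0685
grip_force: 0.0
```

```bash
python3 - <<'E'
import st; from low import *
low(.6244,.1068,.008,.06,r=.045)
s,R,t=cam("top"); W=cloud(s,R,t); hsv=cv2.cvtColor(s["color"],cv2.COLOR_BGR2HSV)
m=(cv2.inRange(hsv,(0,120,40),(12,255,255))>0)&(abs(W[...,0]-.47)<.05)&(abs(W[...,1]+.113)<.05); print("red",m.sum(),np.round([W[m].min(0),W[m].max(0)],3) if m.any() else "")
E
```

```text
19.45 tcp [0.625  0.1073 0.1083] yaw 0.01 zax [ 0.005  0.001 -1.   ] F [0.2 0.9 0.2] w 0.0685 g 0.0
0.008 217 [0.581 0.045 0.008] [0.669 0.168 0.016] [102.  40.  13.]
0.016 225 [0.58  0.043 0.016] [0.668 0.168 0.024] [102.  39.  13.]
0.024 360 [0.58  0.042 0.024] [0.669 0.168 0.031] [25.  62.5 65. ]
red 227 [[ 0.451 -0.133 -0.002]
 [ 0.493 -0.094  0.032]]
```

Wheel is down. The red spacer is next.

>>> arm_command([
  [0.75, [-0.0308, 0.0441, 0], 0],
  [0.75, [-0.0308, 0.0441, 0], 0],
  [0.75, [-0.0308, 0.0441, 0], 0],
  [0.75, [-0.0308, 0.0441, 0], 0],
  [0.75, [-0.0308, 0.0441, 0.02], 0],
  [0.75, [0, 0, 0.04], 0],
  [0.75, [0, 0, 0], 0],
  [0.75, [0, 0, 0], 0],
])

```text
clock: 20.55
tcp_pos: [0.4694, -0.1131, 0.0456]
tool_rot: [[1.0, 0.001, -0.001], [0.001, -1.0, 0.0], [-0.001, -0.0, -1.0]]
wrist_force: [0.5, 0.4, 0.0]
grip_width: 0.0637
grip_force: 0.0
```

>>> arm_command([
  [0.75, [0, 0, 0.04], 0],
  [0.75, [0, 0, 0.022], 0],
  [0.75, [0, 0, 0.008], 0],
  [0.75, [0, 0, 0], 0],
  [0, [0, 0, 0], 0],
  [0, [0, 0, 0], 0],
  [0, [0, 0, 0], 0],
  [0, [0, 0, 0], 0],
  [0, [0, 0, -0.02], 0],
  [0, [0, 0, -0.04], 0],
  [0, [0, 0, -0.03], 0],
  [0, [0, 0, 0], 0],
])

```text
clock: 22.05
tcp_pos: [0.4711, -0.114, 0.068]
tool_rot: [[1.0, 0.0, 0.005], [0.0, -1.0, -0.001], [0.005, 0.001, -1.0]]
wrist_force: [-0.7, 0.1, -0.5]
grip_width: 0.0383
grip_force: 40.8
```

```bash
python3 - <<'E'
import st; from low import *
low(.4694,-.113,.03,.13)
E
```

```text
22.05 tcp [ 0.4711 -0.114   0.068 ] yaw 0.01 zax [ 0.005 -0.001 -1.   ] F [-0.7  0.1 -0.5] w 0.0383 g 40.8
0.086 6 [ 0.45  -0.107  0.092] [ 0.482 -0.098  0.094] [ 38.   61.  113.5]
0.094 40 [ 0.449 -0.118  0.094] [ 0.488 -0.093  0.102] [32.5 37.5 97.5]
0.102 42 [ 0.449 -0.116  0.102] [ 0.488 -0.085  0.11 ] [59.  60.5 86. ]
0.11 51 [ 0.449 -0.116  0.11 ] [ 0.488 -0.081  0.118] [34. 35. 82.]
0.118 61 [ 0.449 -0.13   0.119] [ 0.487 -0.079  0.126] [37. 37. 94.]
0.126 15 [ 0.459 -0.138  0.126] [ 0.479 -0.081  0.13 ] [39. 38. 35.]
```

>>> arm_command([
  [0, [0.037, 0, 0], 0],
  [0, [0.037, 0, 0], 0],
  [0, [0.037, 0, 0], 0],
  [0, [0.037, 0, 0], 0],
  [0, [0, 0, 0], 0],
  [0, [0, 0, 0.03], 0],
  [0, [0, 0, 0.03], 0],
  [0, [0, 0, 0.01], 0],
  [0, [0, 0, 0], 0],
  [0, [0, 0, 0], 0],
])

```text
clock: 23.35
tcp_pos: [0.6178, -0.1136, -0.0036]
tool_rot: [[1.0, 0.0, 0.001], [0.0, -1.0, -0.0], [0.001, 0.0, -1.0]]
wrist_force: [-0.2, 0.9, -1.0]
grip_width: 0.0383
grip_force: 40.8
```

>>> arm_command([
  [0, [0, 0, 0.01], 0],
  [0, [0, 0, 0.0035], 0],
  [0, [0, 0, 0], 0],
  [0.7, [0, 0, 0], 0],
  [0.7, [0, 0, 0], 0],
  [0.7, [0, 0, 0], 0],
  [0.7, [0, 0, -0.04], 0],
  [0.7, [0, 0, -0.06], 0],
  [0.7, [0, 0, -0.03], 0],
  [0.7, [0, 0, 0], 0],
])

```text
clock: 24.6
tcp_pos: [0.619, -0.1138, 0.1147]
tool_rot: [[1.0, 0.0, 0.005], [0.0, -1.0, -0.001], [0.005, 0.001, -1.0]]
wrist_force: [-0.3, 0.3, -0.2]
grip_width: 0.0596
grip_force: 0.0
```

>>> arm_command([
  [0.7, [-0.0214, -0.047, 0], 0],
  [0.7, [-0.0214, -0.047, 0], 0],
  [0.7, [-0.0214, -0.047, 0], 0],
  [0.7, [-0.0214, -0.047, 0], 0],
  [0.7, [-0.0214, -0.047, 0], 0],
  [0.7, [-0.0214, -0.047, 0], 0],
  [0.7, [-0.0214, -0.047, 0], 0],
  [0.7, [-0.0214, -0.047, 0], 0],
  [0.7, [0, 0, 0], -8.4],
  [0.7, [0, 0, 0], -8.4],
  [0.7, [0, 0, 0], -8.4],
  [0.7, [0, 0, 0], -8.4],
])

```text
clock: 26.1
tcp_pos: [0.4454, 0.2623, 0.1109]
tool_rot: [[0.83, 0.558, -0.001], [0.558, -0.83, -0.001], [-0.002, -0.0, -1.0]]
wrist_force: [0.3, 0.5, 0.3]
grip_width: 0.0598
grip_force: 0.0
```

```bash
python3 - <<'E'
import st; from low import *
low(.617,-.113,.008,.06,r=.045)
s,R,t=cam("side"); W=cloud(s,R,t); k=(abs(W[...,0]-.447)<.045)&(abs(W[...,1]-.262)<.045)&(W[...,2]>.012)&(W[...,2]<.024)
P=np.ascontiguousarray(W[k][:,:2]*1000).astype(np.float32); print(cv2.minAreaRect(P))
k=(abs(W[...,0]-.447)<.045)&(abs(W[...,1]-.262)<.045)&(W[...,2]>.0235)&(W[...,2]<.035); print(k.sum(),W[k].mean(0))
s,R,t=cam("side"); cv2.imwrite("pics/d1.png",s["color"])
E
```

```text
26.1 tcp [0.4454 0.2623 0.1109] yaw 33.89 zax [-0.001 -0.001 -1.   ] F [0.3 0.5 0.3] w 0.0598 g 0.0
0.008 214 [ 0.572 -0.175  0.008] [ 0.662 -0.05   0.016] [ 13.  74. 174.]
0.016 245 [ 0.572 -0.176  0.016] [ 0.662 -0.048  0.024] [ 13.  75. 173.]
0.024 106 [ 0.572 -0.173  0.024] [ 0.66  -0.05   0.032] [ 15.   87.5 202.5]
0.032 94 [ 0.595 -0.134  0.032] [ 0.633 -0.093  0.037] [ 19.   23.  196.5]
((445.3201599121094, 262.4979248046875), (68.19366455078125, 23.024394989013672), 34.69715118408203)
15 [0.42447373 0.24865048 0.02650041]
```

View pics/d1.png

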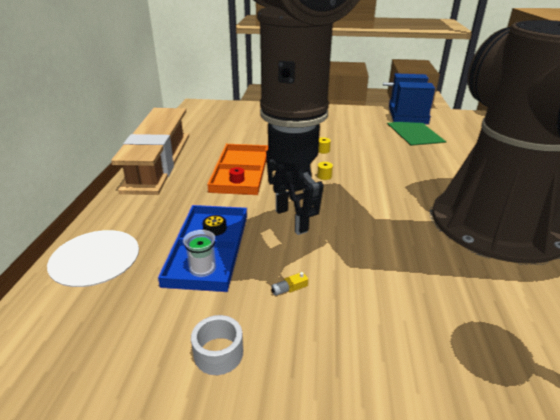

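The picture shows the wheel, tube stack and red spacer in place, with the gripper aligned above the motor. I'll grip the motor.

>>> arm_command([
  [0.6, [0, 0, 0.05], 0],
  [0.6, [0, 0, 0.05], 0],
  [0.6, [0, 0, 0.028], 0],
  [0.6, [0, 0, 0.01], 0],
  [0.6, [0, 0, 0], 0],
  [0, [0, 0, 0], 0],
  [0, [0, 0, 0], 0],
  [0, [0, 0, 0], 0],
  [0, [0, 0, 0], 0],
  [0, [0, 0, 0], 0],
])

```text
clock: 27.5
tcp_pos: [0.4469, 0.2629, -0.0248]
tool_rot: [[0.833, 0.553, 0.002], [0.553, -0.833, 0.001], [0.002, 0.0, -1.0]]
wrist_force: [-1.0, -0.3, 8.3]
grip_width: 0.021
grip_force: 38.9
```

>>> arm_command([
  [0, [0, 0, -0.02], 0],
  [0, [0, 0, -0.05], 0],
  [0, [0, 0, -0.04], 0],
  [0, [0, 0, 0], 8.4],
  [0, [0, 0, 0], 8.4],
  [0, [0, 0, 0], 8.4],
  [0, [0, 0, 0], 8.4],
  [0, [0, 0, 0], 0],
])

```text
clock: 28.5
tcp_pos: [0.4463, 0.2626, 0.0847]
tool_rot: [[1.0, 0.001, 0.001], [0.001, -1.0, 0.001], [0.001, -0.001, -1.0]]
wrist_force: [-0.7, 0.5, -0.8]
grip_width: 0.0207
grip_force: 39.8
```

```bash
python3 - <<'E'
import st; from low import *
low(.446,.262,.03,.14)
E
```

```text
28.5 tcp [0.4463 0.2626 0.0847] yaw 0.03 zax [ 0.001  0.001 -1.   ] F [-0.7  0.5 -0.8] w 0.0207 g 39.8
0.102 1 [0.44  0.269 0.11 ] [0.44  0.269 0.11 ] [ 61. 103. 121.]
0.11 70 [0.411 0.258 0.11 ] [0.476 0.278 0.118] [ 34.5 121.5 147. ]
0.118 155 [0.411 0.26  0.118] [0.48  0.284 0.126] [ 73. 117. 117.]
0.126 253 [0.411 0.25  0.126] [0.477 0.286 0.133] [ 48. 132. 158.]
0.134 53 [0.418 0.259 0.134] [0.455 0.286 0.14 ] [59. 58. 57.]
```

>>> arm_command([
  [0, [0.0193, 0.0549, 0], 0],
  [0, [0.0193, 0.0549, 0], 0],
  [0, [0.0193, 0.0549, 0], 0],
  [0, [0.0193, 0.0549, 0], 0],
  [0, [0.0193, 0.0549, 0], 0],
  [0, [0.0193, 0.0549, 0], 0],
  [0, [0.0193, 0.0549, 0], 0],
  [0, [0.0193, 0.0549, 0], 0],
  [0, [0.0193, 0.0549, 0], 0],
  [0, [0, 0, 0], 0],
  [0, [0, 0, 0.04], 0],
  [0, [0, 0, 0], 0],
])

```text
clock: 30.05
tcp_pos: [0.6175, -0.2302, 0.0418]
tool_rot: [[1.0, 0.003, -0.005], [0.003, -1.0, 0.002], [-0.005, -0.002, -1.0]]
wrist_force: [0.3, -0.4, -0.2]
grip_width: 0.0207
grip_force: 39.9
```

>>> arm_command([
  [0, [0, 0, 0.03], 0],
  [0, [0, 0, 0.02], 0],
  [0, [0, 0, 0], 0],
  [0, [0, 0, 0], 0],
])

```text
clock: 30.55
tcp_pos: [0.6204, -0.2316, -0.0051]
tool_rot: [[1.0, 0.001, 0.001], [0.001, -1.0, -0.0], [0.001, 0.0, -1.0]]
wrist_force: [0.2, 0.1, -0.5]
grip_width: 0.021
grip_force: 39.9
```

>>> arm_command([
  [0, [0, 0, 0.009], 0],
  [0, [0, 0, 0.004], 0],
  [0, [0, 0, 0.001], 0],
  [0, [0, 0, 0], 0],
  [0.5, [0, 0, 0], 0],
  [0.5, [0, 0, 0], 0],
  [0.5, [0, 0, 0], 0],
  [0.5, [0, 0, -0.04], 0],
  [0.5, [0, 0, -0.06], 0],
  [0.5, [0, 0, -0.04], 0],
  [0.5, [0, 0, 0], 0],
])

```text
clock: 31.92
tcp_pos: [0.6219, -0.2324, 0.1236]
tool_rot: [[1.0, 0.0, 0.005], [0.0, -1.0, -0.002], [0.005, 0.002, -1.0]]
wrist_force: [0.7, 0.4, -0.3]
grip_width: 0.0428
grip_force: 0.0
```

>>> arm_command([
  [0.5, [-0.03, -0.05, 0], 0],
  [0.5, [-0.03, -0.05, 0], 0],
  [0.5, [-0.03, -0.05, 0], 0],
  [0.5, [-0.03, -0.05, 0], 0],
  [0.5, [0, 0, 0], 0],
  [0.5, [0, 0, 0], 0],
])

```text
clock: 32.67
tcp_pos: [0.5, -0.0316, 0.1196]
tool_rot: [[1.0, 0.001, 0.0], [0.001, -1.0, -0.0], [0.0, 0.0, -1.0]]
wrist_force: [0.1, -0.4, 0.1]
grip_width: 0.0426
grip_force: 0.0
```

```bash
python3 - <<'E'
import st; from h import *
s,R,t=cam("side"); W=cloud(s,R,t); cv2.imwrite("pics/d2.png",cv2.resize(s["color"][100:300,130:400],None,fx=2.9,fy=2.9,interpolation=2))
k=(abs(W[...,0]-.62)<.05)&(abs(W[...,1]+.231)<.045)&(W[...,2]>.011); P=W[k]; print(np.round(P.min(0),3),np.round(P.max(0),3))
k&=W[...,2]<.0275; print(np.round(np.percentile(W[k][:,2],[50,90,98]),4), cv2.minAreaRect(np.ascontiguousarray(W[k][:,:2]*1000).astype(np.float32)))
E
```

```text
32.67 tcp [ 0.5    -0.0316  0.1196] yaw 0.06 zax [ 0. -0. -1.] F [ 0.1 -0.4  0.1] w 0.0426 g 0.0
[ 0.584 -0.245  0.011] [ 0.65  -0.217  0.033]
[0.0213 0.0264 0.0272] ((616.5604248046875, -231.3759307861328), (27.1780948638916, 67.00624084472656), 86.95862579345703)
```

View pics/d2.png

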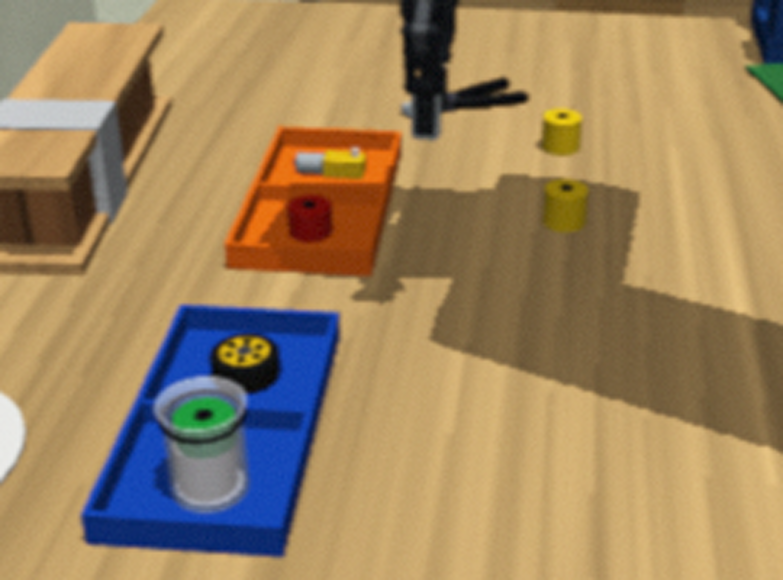

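The final view shows everything in place: stack in the tube, wheel flat and hub up, red spacer upright, motor shaft up. The pliers were never touched. I'll hand it in.

```bash
python3 -c "
from rig import bot
print(bot.finish_job())"
```

```text
the job is handed in; nothing more can be done
None
```

Both kits are made up and handed in at about 33 s of the 104 s allowed; the last camera views showed every part in its place, but the hand-in call gave no verdict back.

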